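# Turn the lidded pine box over in its rest

## Task

The pine box lies lid-up in the sloping grey V rest, and its lid is loose: pinch lid and box together, turn the box over so that its underside faces up, and lay it back in the rest on its lid, with the edge that carries the cleat still uppermost. Let go with it squarely seated, and leave it butted against the upright end stop, which stands at the near or the far end of the rest. The lid must stay shut the whole time, and do not knock over the glue bottle or the brush cup.

Things in the scene. Friction and masses are not known exactly. Their poses are not given: they have to be found in the camera images.
- box_cleat (a point): Wooden grip strip (cleat) on the box's upper (-x) side face, 60 mm long in y, 14 mm wide, 10 mm proud; this point is the middle of its outer face, 24 above the underside.
- rest_bottom (a point): Bottom line of the V, mid-length, 28 mm above the table. From it the -x wall (45 mm wide) rises to the -x side at 50 degrees to the horizontal and the +x wall (60 mm wide), square to it, rises to the +x side at 40 degrees. Walls 10 mm thick, smooth (friction about 0.3). The box is 100 mm wide, so its upper 55 mm hang free past the -x wall, with open air beneath for a finger.
- rest: Fixed grey metal V rest, 260 mm long along its y (which runs towards the robot, more or less; x runs to the robot's left). Origin: on the table, mid-length, under the bottom line of the V; z up. A seated box lies with a broad face on the -x wall and its lower side face on the +x wall; its middle is then at x = -11 mm, z = 84 mm in this frame, lid up or lid down alike. Box ends stay free.
- box: Open-topped pine box, 100 (x) by 130 (y) by 44 mm high without lid, walls 8 mm, 0.24 to 0.45 kg. Origin: centre of its underside; z out through the lid, x down the slope into the V, y along the rest. At the start z points up and to the rest's +x side, 50 degrees from vertical; turned over (half a turn about its x) z points down and to the rest's -x side, 50 degrees from straight down.
- box_mid (a point): Middle of the closed box with its lid (box frame 0, 0, 27): the closed box measures 100 by 130 by 54 mm thick from underside to lid face.
- lid: Loose flat lid of browner wood, 100 by 130 by 10 mm thick, 0.09 kg, flush with the box's sides; a plug 8 mm deep beneath it fits inside the box walls with 1.5 mm clearance all round, nothing else holds it. Origin: centre of its underside, on the box's rim (box frame 0, 0, 44 when shut); axes as the box's when shut.
- stop: Fixed upright wooden board, the end stop: 110 (x) by 20 thick (y) by 110 mm high, a small strip on top to 122. Origin: centre of its foot; axes parallel to the rest's. It stands 152 to 180 from the rest's middle along y, at one end or the other; a low cork block (90 x 36 x 28 mm high) is at the opposite end. With the box butted against it their middles are 75 mm apart along y.
- glue: White glue bottle with an orange cap, 56 mm across, 130 mm high, standing to the left of the rest. Origin at the centre of its foot, z up.
- cup: Steel cup of brushes and sticks, 72 mm across, cup 85 mm high, about 120 mm with the sticks, standing to the right of the rest. Origin at the centre of its foot, z up.
There are look-alikes about, which are no part of the job. What is shaped like the box but purple is not meant. Leave any orange look-alike of the lid alone.

How it is judged:
By the outcome, as a careful person would: the job done as asked, in the order asked, and still so for the second after the job is handed in, with the robot touching nothing.
It also fails if it takes over 58 s, if anything falls off the work surface, if the arm or the gripper's body presses on something with over 40 N, if the wrist force passes 120 N, or if a joint passes its speed limit or range.

## Robot

A 6-joint arm with a two-finger parallel gripper is mounted at the origin on the work surface. World frame = base frame: x ahead of the robot, y to its left, z up, the work surface at z = 0. Lengths are in m, angles in rad, forces in N, time in s.
With the tool pointing down it reaches from about 0.35 to 0.8 m from the base axis. Payload 7.3 kg.
Tool frame: the origin (TCP) lies midway between the tips of the shut fingers; the grasp point (between the pads) lies 19 mm behind it; z points along the fingers, y is the line along which they close (so a half turn about z gives the same grasp; the last joint's range is limited). The gripper opens to 85 mm and grips with 20 to 120 N. Pads are 22 mm wide; open, the fingers measure 114 mm over their backs; the gripper's body (76 mm by 85 mm) begins 54 mm behind the grasp point. The pads swing forward as they close: fully open they stand 13 mm farther back than shut.
Start: joints at [-1.334, 0.342, 1.524, -0, 1.275, -0.146], TCP at [0.196, -0.487, 0.231] pointing down, gripper open.
Joint ranges: [-2.53, 2.53], [-0.77, 2.02], [0.04, 2.7], [-1, 4.14], [0.28, 2.66], [-3.11, 3.11]. Speed limits (rad/s): [2.57, 2.57, 3.14, 3.14, 3.14, 3.14].

## Interface

Orientations are given as a 3x3 rotation matrix whose columns are the frame's x, y, z axes.
In Python, from station import robot gives the robot as it stands. The module is installed in compiled form; this text tells all that it offers.
- The arm moves only by the shell command python3 -m crank 'ROWS' [FORCE]. ROWS is JSON, a list of rows, each an object with "slide": the shift along the tool's x, y, z in cm, a list of three; "rot": the turn, a rotation vector about the tool's x, y, z in rad, a list of three; "hand": the opening, from 0 (shut) to 1 (fully open). In form: [{"slide": [tx, ty, tz], "rot": [ax, ay, az], "hand": hand}, ...]. A call has 1 to 8 rows; each row is the pose to reach, as a shift and turn from the pose commanded when the call began, along the tool's axes at that moment; what a row does not reach only later rows make up. A row lasts 1/10 s, in which the tool goes at most 50 mm and 8.59 degrees, less where a joint would pass 70% of its speed; a pose out of reach is approached as far as the arm can. A call with a gripper value outside its range is refused whole. The fingers move at their own pace and stop on an object; FORCE is the grip in N (left out, the last holds). Time passes only in rows, so rows that repeat a pose let the fingers close. It gives the time, the measured TCP pose, the force, the opening and the grip force at its end, in the units of the state.
- robot.state(): the state, without advancing time (a new reading comes with each control period).
- robot.capture(name): name is "side" or "top" or "wrist"; returns (picture, depth): 420x560x3 uint8, blue, green, red; 420x560 float32, m along the optical axis (not along the pixel's ray), 0 where there is no reading.
- robot.calibration(name): a dict with "fx", "fy", "cx", "cy" (pixels), "position" and "attitude" of the camera in the world. Camera axes: x right, y down, z forward; pixel columns grow to the right and rows downward; lengths in m; the calibration is good to about 2 mm. The wrist camera is an equidistant fisheye: a pixel r from the principal point sees the ray r / f radians off the axis. A picture is of the moment at which its call begins: read the wrist's pose just before it. calibration takes no time and is no camera call; for the wrist camera it gives the pose at the moment of the call.
- robot.close_job(): hands the job in; it is judged then, once.
The state is a dict: "t": time; "joint_pos": joint angles; "qd": joint speeds; "joint_torque": joint torques, N m; "eef_pos": TCP position; "tool_rot": TCP orientation; "wrist_force": force on the tool from outside, world axes, zero at the start; "ft_torque": the same for the moment, N m; "grip_width": finger opening in m; "grip_force": force on a finger pad.
Only numpy, scipy, OpenCV 4.12 (cv2) and the standard library are available. Lean on these libraries where they do the work, as an engineer would, in place of code of your own. Each camera call takes 0.05 s, during which the arm holds its last target. There are 200 camera calls.

## Working session

There is one attempt and no reset: what is moved stays moved. The work goes in short steps, Python scripts to look and compute and a shell command to move; the robot and the scene stay as the last step left them, time stands still between calls to the robot, and variables do not carry over. Pictures are saved under pics/ and viewed, at most 10 in all, crops included, and the job is handed in when it is done.

```bash
mkdir -p pics
python3 - <<'E'
from station import robot
import cv2,numpy as np
for n in("top","side"):
    p,d=robot.capture(n); cv2.imwrite(f"pics/{n}0.png",p); np.save(f"{n}0.npy",d)
    c=robot.calibration(n); print(n,c)
print(robot.state())
E
```

```text
top {'fx': 449.1406025907736, 'fy': 449.1406025907736, 'cx': 283.6322521638253, 'cy': 209.34231953910665, 'position': array([ 0.45035881, -0.00956494,  1.25918911]), 'attitude': array([[ 0.01028432, -0.99665951,  0.08101887],
       [-0.99990341, -0.01100756, -0.00848523],
       [ 0.00934871, -0.08092378, -0.99667645]])}
side {'fx': 410.6324208683584, 'fy': 410.6324208683584, 'cx': 283.4173131731303, 'cy': 208.33617491738963, 'position': array([0.24604994, 0.64113128, 0.62274004]), 'attitude': array([[-0.90619579, -0.26397757,  0.33034079],
       [-0.42245138,  0.53089951, -0.73462953],
       [ 0.01854796, -0.80527111, -0.59261659]])}
{'t': 0.1, 'joint_pos': array([-1.33397877e+00,  3.42663750e-01,  1.52488629e+00,  1.46754770e-05,
        1.27537927e+00, -1.46015962e-01]), 'qd': array([ 0.00107839, -0.00243218,  0.00041183,  0.00026949, -0.00048829,
        0.00186608]), 'joint_torque': array([ 1.56466383e-03, -4.34447730e+01, -2.46490180e+01, -1.76950925e-04,
        4.58808790e-03,  7.41740706e-06]), 'eef_pos': array([ 0.19605181, -0.48666047,  0.23070218]), 'tool_rot': array([[ 9.27611529e-01,  3.73546196e-01, -2.99945278e-04],
       [ 3.73546258e-01, -9.27610638e-01,  1.30264332e-03],
       [ 2.08365027e-04, -1.32039040e-03, -9.99999107e-01]]), 'wrist_force': array([-0.87340484, -0.03758534, -0.08270237]), 'ft_torque': array([ 0.01087935, -0.00395768,  0.03810668]), 'grip_force': 0.0, 'grip_width': 0.0853700302767868}
```

View pics/top0.png

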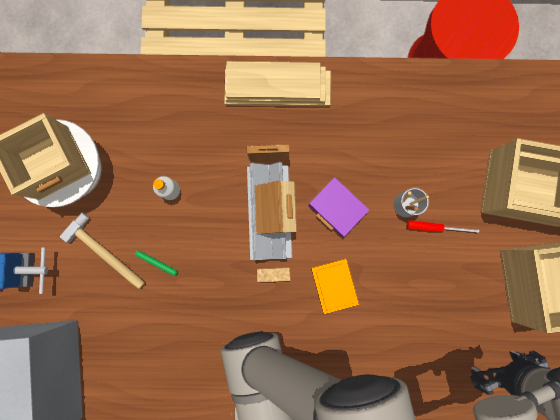

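View pics/side0.png

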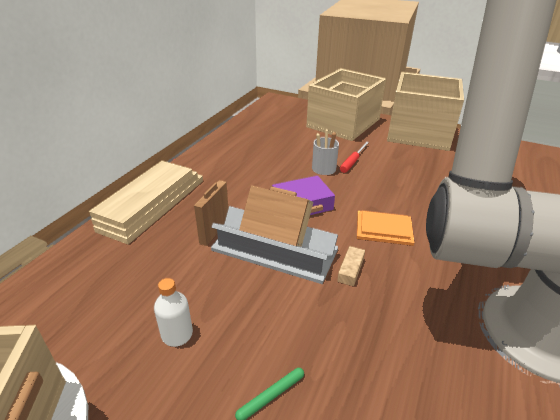

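The top view shows the rest at about (270,210), with the stop at its far end (268,153) and the cork near (273,275). The cleat is at (290,206), on the robot's right. The purple look-alike is at (338,207), the glue at (166,187) and the cup at (411,203). The side view agrees. Next I'll measure by fitting planes to the depth.

```bash
cat > h.py <<'E'
import numpy as np,cv2
from station import robot
def cloud(n,d):
    c=robot.calibration(n); v,u=np.mgrid[:420,:560]
    P=np.stack([(u-c["cx"])/c["fx"]*d,(v-c["cy"])/c["fy"]*d,d],-1)
    return P@c["attitude"].T+c["position"]
def plane(Q):
    m=Q.mean(0); n=np.linalg.svd(Q-m,full_matrices=False)[2][2]; return m,n*np.sign(n[2])
def face(P,u,v,r,box,tol=.003):
    m,n=plane(P[v-r:v+r+1,u-r:u+r+1].reshape(-1,3)); 
    x0,y0,x1,y1=box
    M=np.zeros(P.shape[:2],np.uint8); M[y0:y1,x0:x1]=(abs((P-m)@n)<tol)[y0:y1,x0:x1]
    M=cv2.morphologyEx(M,cv2.MORPH_OPEN,np.ones((3,3)))
    k,L=cv2.connectedComponents(M); M=L==L[v,u]; Q=P[M]; m,n=plane(Q)
    e=np.cross([0,1,0],n) ; e/=np.linalg.norm(e); f=np.cross(n,e)
    R=cv2.minAreaRect(np.stack([(Q-m)@e,(Q-m)@f],-1).astype(np.float32)*1000)
    return m,n,m+e*R[0][0]/1e3+f*R[0][1]/1e3,R,[m+e*a/1e3+f*b/1e3 for a,b in cv2.boxPoints(R)],M.sum()
E
python3 - <<'E'
from h import *
np.set_printoptions(precision=4,suppress=True)
P=cloud("top",np.load("top0.npy"))
for nm,u,v,r in(("lid",268,208,6),("strip",284,194,2),("-xwall?",283,250,2),("+xwall",256,210,3),):
    o=face(P,u,v,r,(240,165,305,265)); print(nm,o[1],"c",o[2],o[3],o[5]); print(np.array(o[4]))
for nm,b,z0 in(("stop",(240,140,295,165),.08),("cork",(250,262,300,290),.015),("glue",(145,170,185,205),.09),("cup",(390,180,435,220),.06),("purple",(305,175,372,240),.03)):
    Q=P[b[1]:b[3],b[0]:b[2]].reshape(-1,3); Q=Q[Q[:,2]>z0]; R=cv2.minAreaRect(Q[:,:2].astype(np.float32)*1000); print(nm,R,Q[:,2].max())
E
```

```text
lid [0.541  0.0301 0.8405] c [ 0.7773 -0.0163 -0.1385] ((194.53509521484375, -11.634521484375), (2063.242919921875, 2614.003173828125), 0.7786574363708496) 235200
[[-0.126   1.276   0.3967]
 [-0.0536 -1.3366  0.4435]
 [ 1.6807 -1.3085 -0.6737]
 [ 1.6083  1.304  -0.7206]]
strip [0.541  0.0301 0.8405] c [ 0.7773 -0.0163 -0.1385] ((194.53509521484375, -11.634521484375), (2063.242919921875, 2614.003173828125), 0.7786574363708496) 235200
[[-0.126   1.276   0.3967]
 [-0.0536 -1.3366  0.4435]
 [ 1.6807 -1.3085 -0.6737]
 [ 1.6083  1.304  -0.7206]]
-xwall? [-0.0046 -1.      0.008 ] c [ 0.4422 -0.0143  0.6569] ((267.41802978515625, 469.01422119140625), (1204.546142578125, 15.962890625), 60.25677490234375) 21
[[ 0.434  -0.0191  0.0547]
 [ 0.45   -0.0191  0.0547]
 [ 0.4504 -0.0095  1.2592]
 [ 0.4344 -0.0095  1.2592]]
+xwall [-0.0141  0.7459  0.6659] c [0.5279 0.025  0.0997] ((-0.6713676452636719, -1.9280929565429688), (134.68270874023438, 36.06695556640625), 53.10650634765625) 277
[[ 0.4724 -0.0037  0.1306]
 [ 0.5009 -0.0181  0.1474]
 [ 0.5834  0.0537  0.0688]
 [ 0.5549  0.0681  0.052 ]]
stop ((581.2041015625, 23.6084041595459), (262.01617431640625, 107.3089370727539), 0.283914178609848) 1.2591891128116794
cork ((402.2003173828125, 7.555225372314453), (95.76266479492188, 87.41773986816406), 0.9073929190635681) 1.2591891128116794
glue ((521.24169921875, 156.34825134277344), (358.38775634765625, 42.00603103637695), 60.18137741088867) 1.2591891128116794
cup ((501.64288330078125, -210.1364288330078), (70.89207458496094, 407.93389892578125), 24.20124626159668) 1.2591891128116794
purple ((508.44879150390625, -122.57322692871094), (130.4111785888672, 239.63394165039062), 46.64927291870117) 1.2591891128116794
```

```bash
sed -i 's/^    c=robot.cal/    d=np.where(d>0,d,np.nan); c=robot.cal/; s/^    m,n=plane(P\[v-r:v+r+1,u-r:u+r+1\].reshape(-1,3)); $/    Q=P[v-r:v+r+1,u-r:u+r+1].reshape(-1,3); m,n=plane(Q[~np.isnan(Q[:,0])])/' h.py
python3 - <<'E'
from h import *
np.set_printoptions(precision=4,suppress=True)
d=np.load("top0.npy"); print((d>0).mean())
im=cv2.imread("pics/top0.png")[130:290,220:380]; cv2.imwrite("pics/crop.png",cv2.resize(im,None,fx=3.7,fy=3.7,interpolation=2))
P=cloud("top",d)
for nm,u,v,r in(("lid",268,208,6),("strip",284,192,3),):
    o=face(P,u,v,r,(240,165,305,265)); print(nm,o[1],"c",o[2],o[3],o[5]); print(np.array(o[4]))
for nm,b,z0 in(("stop",(240,140,295,165),.08),("cork",(250,262,300,290),.015),("glue",(145,170,185,205),.09),("cup",(390,180,435,220),.06),("purple",(305,175,372,240),.03)):
    Q=P[b[1]:b[3],b[0]:b[2]].reshape(-1,3); Q=Q[Q[:,2]>z0]; R=cv2.minAreaRect(Q[:,:2].astype(np.float32)*1000); print(nm,R,Q[:,2].max())
E
```

```text
0.9960501700680272
lid [-0.0418  0.7656  0.642 ] c [0.5486 0.0258 0.1003] ((1.2995948791503906, 1.7624931335449219), (130.00296020507812, 107.84317016601562), 4.8567585945129395) 1198
[[ 0.4819  0.0568  0.059 ]
 [ 0.4856 -0.0123  0.1416]
 [ 0.6154 -0.0052  0.1417]
 [ 0.6117  0.0639  0.059 ]]
strip [ 0.0476 -0.6832  0.7287] c [ 0.5899 -0.0206  0.1252] ((-2.5015687942504883, -0.017187118530273438), (50.58901596069336, 42.347496032714844), 82.37435913085938) 128
[[ 0.5646 -0.0368  0.1116]
 [ 0.6063 -0.0409  0.105 ]
 [ 0.6152 -0.0043  0.1388]
 [ 0.5736 -0.0002  0.1453]]
stop ((700.8453369140625, 24.397525787353516), (20.52332878112793, 108.07162475585938), 3.444671392440796) 0.12613061387151103
cork ((372.2237243652344, 7.090007781982422), (35.58081817626953, 87.41960906982422), 0.44195157289505005) 0.034994513730762566
glue ((600.8521118164062, 295.2650451660156), (38.15789031982422, 42.004310607910156), 60.093421936035156) 0.1353890377255378
cup ((571.3180541992188, -363.28271484375), (70.1708984375, 71.3704833984375), 88.96106719970703) 0.12734830864116398
purple ((556.2422485351562, -167.40704345703125), (130.62600708007812, 107.7553939819336), 46.28971481323242) 0.05086923088024209
```

View pics/crop.png

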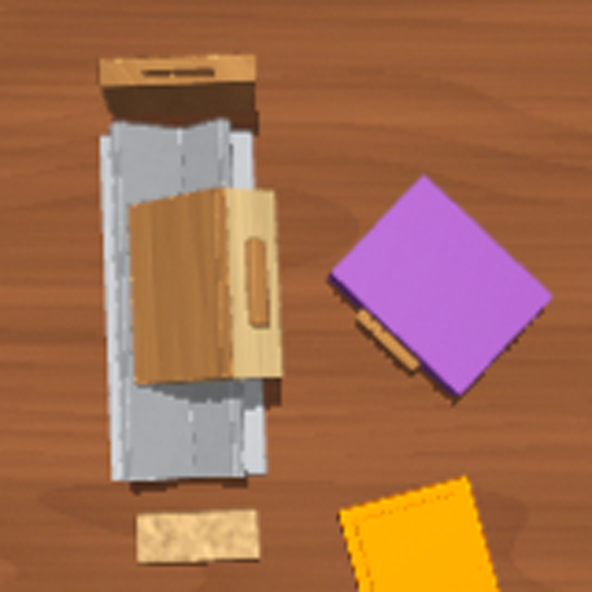

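```bash
cat >> h.py <<'E'
from scipy.spatial.transform import Rotation as Ro
yaw=np.radians(3.2)
f=np.array([np.cos(yaw),np.sin(yaw),0]); l=np.array([-f[1],f[0],0]); z=np.array([0,0,1.])
u=-np.cos(np.radians(50))*l+np.sin(np.radians(50))*z; v=np.cos(np.radians(40))*l+np.sin(np.radians(40))*z
mid=np.array([.5498,.0052,.0835])
Rg=np.stack([f,-v,-u],1)   # grasp; Rp: turned over
Rp=np.stack([-f,v,-u],1)
def rel(p,R):
    s=robot.state(); R0=s["tool_rot"]
    print("slide cm",np.round(R0.T@(p-s["eef_pos"])*100,2),"rot",np.round(Ro.from_matrix(R0.T@R).as_rotvec(),3),"t",round(s["t"],2),"q",np.round(s["joint_pos"],2))
    print("tcp-mid in f,u,v mm",np.round(1e3*np.array([(s["eef_pos"]-mid)@e for e in(f,u,v)]),1),"w",round(s["grip_width"],4),"F",np.round(s["wrist_force"],1),round(s["grip_force"],1))
E
python3 -c "
from h import *
rel(mid+.15*u,Rg)"
```

```text
slide cm [ 48.09 -23.28   3.27] rot [0.69  0.114 0.314] t 0.1 q [-1.33  0.34  1.52  0.    1.28 -0.15]
tcp-mid in f,u,v mm [-380.7  415.7 -266.5] w 0.0854 F [-0.9 -0.  -0.1] 0.0
```

```bash
R='{"slide":[48.1,-23.3,0],"rot":[0.69,0.114,0.314],"hand":1}'; python3 -m crank '[{"slide":[48.1,-23.3,0],"rot":[0.69,0.114,0.314],"hand":1},{"slide":[48.1,-23.3,0],"rot":[0.69,0.114,0.314],"hand":1},{"slide":[48.1,-23.3,0],"rot":[0.69,0.114,0.314],"hand":1},{"slide":[48.1,-23.3,0],"rot":[0.69,0.114,0.314],"hand":1},{"slide":[48.1,-23.3,0],"rot":[0.69,0.114,0.314],"hand":1},{"slide":[48.1,-23.3,0],"rot":[0.69,0.114,0.314],"hand":1},{"slide":[48.1,-23.3,0],"rot":[0.69,0.114,0.314],"hand":1},{"slide":[48.1,-23.3,0],"rot":[0.69,0.114,0.314],"hand":1}]'; python3 -c "
from h import *
rel(mid+.15*u,Rg)"
```

```text
t: 0.9
eef_pos: [0.4659, -0.1894, 0.2305]
tool_rot: [[0.999, 0.041, -0.036], [0.055, -0.765, 0.641], [-0.001, -0.642, -0.766]]
wrist_force: [1.3, -1.2, -0.2]
grip_width: 0.085
grip_force: 0.0
slide cm [ 9.45 -5.09  8.44] rot [ 0.     0.    -0.002] t 0.9 q [-0.81  0.57  1.36  0.44  1.76  0.67]
tcp-mid in f,u,v mm [-94.6 234.5 -50.7] w 0.085 F [ 1.3 -1.2 -0.2] 0.0
```

```bash
python3 -m crank '[{"slide":[9.5,-5.1,8.4],"rot":[0,0,0],"hand":1},{"slide":[9.5,-5.1,8.4],"rot":[0,0,0],"hand":1},{"slide":[9.5,-5.1,8.4],"rot":[0,0,0],"hand":1},{"slide":[9.5,-5.1,8.4],"rot":[0,0,0],"hand":1},{"slide":[9.5,-5.1,8.4],"rot":[0,0,0],"hand":1}]' >/dev/null
python3 - <<'E'
from h import *
rel(mid+.002*u,Rg)
c=robot.calibration("wrist"); print(c)
p,d=robot.capture("wrist"); cv2.imwrite("pics/w1.png",p); np.save("w1.npy",d)
E
```

```text
slide cm [ 0.12 -0.06 14.9 ] rot [0.002 0.002 0.   ] t 1.4 q [-0.6   0.64  1.33  0.53  1.63  0.82]
tcp-mid in f,u,v mm [ -0.9 151.   -0.3] w 0.0855 F [0.2 0.6 0.6] 0.0
{'fx': 325.19226210127806, 'fy': 325.19226210127806, 'cx': 280.4848245914482, 'cy': 204.4949471369624, 'position': array([ 0.64074588, -0.17871931,  0.30880193]), 'attitude': array([[ 0.04305793, -0.93493219, -0.35220421],
       [-0.76579262, -0.25729486,  0.58937341],
       [-0.64164451,  0.24433819, -0.72704276]])}
```

View pics/w1.png

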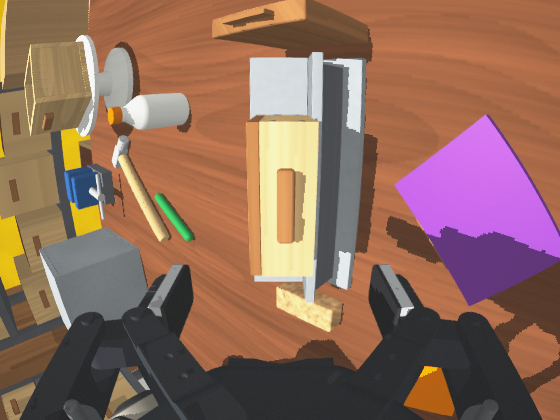

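The wrist view shows the pine upper face at columns 248–318, rows 120–275, with the cleat at (286,205). The jaws straddle the box. I'll check the centring in v and along the rest.

```bash
cat >> h.py <<'E'
def wcast(px,a):   # wrist pixels -> plane (p-mid).u = a ; returns f,v offsets (mm)
    c=robot.calibration("wrist"); q=(np.asarray(px,float)-[c["cx"],c["cy"]])/c["fx"]; r=np.linalg.norm(q,axis=1,keepdims=True)
    D=np.hstack([q/r*np.sin(r),np.cos(r)])@c["attitude"].T; p=c["position"]
    X=p+D*((a-(p-mid)@u)/(D@u))[:,None]
    return np.stack([(X-mid)@f,(X-mid)@v],1)*1e3
E
python3 - <<'E'
from h import *
im=cv2.imread("pics/w1.png"); h=cv2.cvtColor(im,cv2.COLOR_BGR2HSV)
print(h[150,[252,262,280,300,315]],h[205,286])
M=cv2.inRange(h,(15,60,190),(32,150,255)); 
k,L,S,C=cv2.connectedComponentsWithStats(M); i=L[150,300]; print(S[i],C[i])
ys,xs=np.nonzero(L==i); 
W=wcast(np.stack([xs,ys],1),.05); print("pine f",np.percentile(W[:,0],[.5,99.5]),"v",np.percentile(W[:,1],[.5,99.5]))
print(cv2.minAreaRect(W.astype(np.float32)))
print("cleat",wcast([(286,169),(286,242),(277,205),(295,205)],.06))
E
```

```text
[[ 14 148 221]
 [ 26  75 247]
 [ 27  74 247]
 [ 25  81 246]
 [ 25  81 246]] [ 15 146 229]
[ 258  119   61  157 7172] [287.02928054 195.60554936]
pine f [-66.58488272  63.93061824] v [-28.75443631  15.83740377]
((-0.6915512084960938, -6.440881729125977), (45.35259246826172, 132.20762634277344), 89.89049530029297)
cleat [[ 29.14275908  -4.74420204]
 [-29.95904137  -5.02654586]
 [  1.12952618   1.99943646]
 [  1.11123892 -11.72731995]]
```

```bash
python3 -m crank '[{"slide":[0.1,0.1,4],"rot":[0,0,0],"hand":1},{"slide":[0.1,0.1,8],"rot":[0,0,0],"hand":1},{"slide":[0.1,0.1,11],"rot":[0,0,0],"hand":1},{"slide":[0.1,0.1,13],"rot":[0,0,0],"hand":1},{"slide":[0.1,0.1,14.9],"rot":[0,0,0],"hand":1},{"slide":[0.1,0.1,14.9],"rot":[0,0,0],"hand":1},{"slide":[0.1,0.1,14.9],"rot":[0,0,0],"hand":1}]' >/dev/null
python3 - <<'E'
from h import *
rel(mid+.002*u-.0015*v,Rg)
E
```

```text
slide cm [-0.04 -0.09  0.22] rot [ 0.002 -0.002 -0.001] t 2.15 q [-0.47  0.71  1.56  0.61  1.32  0.75]
tcp-mid in f,u,v mm [ 0.4  4.2 -2.4] w 0.0854 F [-0.3  0.2  0.2] 0.0
```

```bash
python3 -m crank '[{"slide":[0,-0.1,0.2],"rot":[0,0,0],"hand":1},{"slide":[0,-0.1,0.2],"rot":[0,0,0],"hand":0.5},{"slide":[0,-0.1,0.2],"rot":[0,0,0],"hand":0.4},{"slide":[0,-0.1,0.2],"rot":[0,0,0],"hand":0.4},{"slide":[0,-0.1,0.2],"rot":[0,0,0],"hand":0.4},{"slide":[0,-0.1,0.2],"rot":[0,0,0],"hand":0.4},{"slide":[0,-0.1,0.2],"rot":[0,0,0],"hand":0.4}]' 70
python3 - <<'E'
from h import *
rel(mid+.002*u-.0015*v,Rg)
E
```

```text
t: 2.85
eef_pos: [0.5506, 0.0033, 0.0843]
tool_rot: [[0.998, 0.043, -0.034], [0.055, -0.767, 0.64], [0.001, -0.641, -0.768]]
wrist_force: [-0.8, -5.6, 4.5]
grip_width: 0.0532
grip_force: 74.9
slide cm [-0.07  0.05 -0.02] rot [ 0.003 -0.002 -0.   ] t 2.85 q [-0.47  0.71  1.56  0.61  1.31  0.75]
tcp-mid in f,u,v mm [ 0.7  1.8 -1. ] w 0.0532 F [-0.8 -5.6  4.5] 74.9
```

```bash
python3 -m crank '[{"slide":[0,0,-1],"rot":[0,0,0],"hand":0.4},{"slide":[0,0,-2.5],"rot":[0,0,0],"hand":0.4},{"slide":[0,0,-5],"rot":[0,0,0],"hand":0.4},{"slide":[0,0,-8],"rot":[0,0,0],"hand":0.4},{"slide":[0,0,-11],"rot":[0,0,0],"hand":0.4},{"slide":[0,0,-14],"rot":[0,0,0],"hand":0.4},{"slide":[0,0,-16],"rot":[0,0,0],"hand":0.4},{"slide":[0,0,-16],"rot":[0,0,0],"hand":0.4}]'
python3 - <<'E'
from h import *
rel(mid+.16*u,Rg)
p,d=robot.capture("wrist"); cv2.imwrite("pics/w2.png",p)
E
```

```text
t: 3.65
eef_pos: [0.5567, -0.1006, 0.2079]
tool_rot: [[0.999, 0.043, -0.032], [0.054, -0.768, 0.638], [0.003, -0.639, -0.769]]
wrist_force: [0.8, 0.2, -3.3]
grip_width: 0.0532
grip_force: 74.6
slide cm [-0.1  -0.13  0.34] rot [ 0.005 -0.004  0.   ] t 3.65 q [-0.61  0.63  1.31  0.53  1.65  0.83]
tcp-mid in f,u,v mm [  1.  163.4  -1.3] w 0.0532 F [ 0.8  0.2 -3.3] 74.6
```

View pics/w2.png

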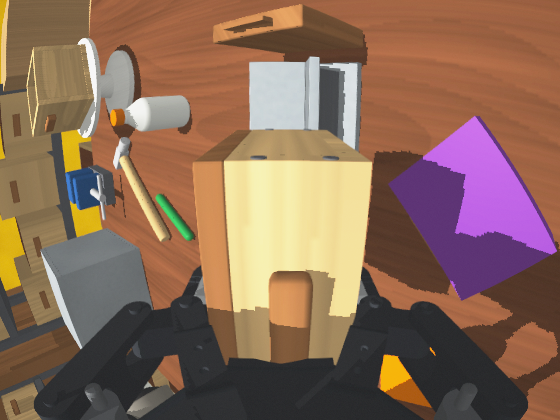

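The box is held square and the lid is shut (brown band at columns 195–228, flush). Now I'll turn it over about the tool axis.

```bash
python3 -m crank '[{"slide":[0,0,0],"rot":[0,0,-0.1],"hand":0.4},{"slide":[0,0,0],"rot":[0,0,-0.22],"hand":0.4},{"slide":[0,0,0],"rot":[0,0,-0.35],"hand":0.4},{"slide":[0,0,0],"rot":[0,0,-0.48],"hand":0.4},{"slide":[0,0,0],"rot":[0,0,-0.61],"hand":0.4},{"slide":[0,0,0],"rot":[0,0,-0.74],"hand":0.4},{"slide":[0,0,0],"rot":[0,0,-0.87],"hand":0.4},{"slide":[0,0,0],"rot":[0,0,-1],"hand":0.4}]'
python3 - <<'E'
from h import *
rel(mid+.16*u,Rp)
E
```

```text
t: 4.5
eef_pos: [0.5552, -0.097, 0.2048]
tool_rot: [[0.5, 0.865, -0.039], [0.676, -0.362, 0.642], [0.541, -0.347, -0.766]]
wrist_force: [0.4, 0.2, -4.2]
grip_width: 0.0528
grip_force: 74.5
slide cm [ 0.05  0.   -0.13] rot [-3.000e-03 -1.000e-03 -2.138e+00] t 4.5 q [-0.6   0.64  1.32  0.53  1.65 -0.18]
tcp-mid in f,u,v mm [ -0.3 158.7  -0.4] w 0.0528 F [ 0.4  0.2 -4.2] 74.5
```

```bash
python3 -m crank '[{"slide":[0,0,0],"rot":[0,0,-0.13],"hand":0.4},{"slide":[0,0,0],"rot":[0,0,-0.26],"hand":0.4},{"slide":[0,0,0],"rot":[0,0,-0.39],"hand":0.4},{"slide":[0,0,0],"rot":[0,0,-0.52],"hand":0.4},{"slide":[0,0,0],"rot":[0,0,-0.65],"hand":0.4},{"slide":[0,0,0],"rot":[0,0,-0.78],"hand":0.4},{"slide":[0,0,0],"rot":[0,0,-0.91],"hand":0.4},{"slide":[0,0,0],"rot":[0,0,-1.04],"hand":0.4}]'
python3 - <<'E'
from h import *
rel(mid+.16*u,Rp)
E
```

```text
t: 5.3
eef_pos: [0.5552, -0.097, 0.2048]
tool_rot: [[-0.493, 0.869, -0.039], [0.655, 0.4, 0.641], [0.573, 0.291, -0.766]]
wrist_force: [1.0, 0.0, -4.1]
grip_width: 0.0537
grip_force: 74.4
slide cm [ 0.03  0.05 -0.13] rot [-0.002 -0.002 -1.098] t 5.3 q [-0.6   0.64  1.32  0.53  1.65 -1.22]
tcp-mid in f,u,v mm [ -0.3 158.7  -0.4] w 0.0537 F [ 1.   0.  -4.1] 74.4
```

```bash
python3 -m crank '[{"slide":[0,0,0],"rot":[0,0,-0.13],"hand":0.4},{"slide":[0,0,0],"rot":[0,0,-0.26],"hand":0.4},{"slide":[0,0,0],"rot":[0,0,-0.4],"hand":0.4},{"slide":[0,0,0],"rot":[0,0,-0.54],"hand":0.4},{"slide":[0,0,0],"rot":[0,0,-0.68],"hand":0.4},{"slide":[0,0,0],"rot":[0,0,-0.82],"hand":0.4},{"slide":[0,0,0],"rot":[0,0,-0.96],"hand":0.4},{"slide":[0,0,0],"rot":[0,0,-1.098],"hand":0.4}]' >/dev/null
python3 - <<'E'
from h import *
robot.capture("top")
rel(mid+.16*u,Rp)
p,d=robot.capture("wrist"); cv2.imwrite("pics/w3.png",p)
p,d=robot.capture("side"); cv2.imwrite("pics/s3.png",p)
E
```

```text
slide cm [-0.03  0.04 -0.12] rot [-0.    -0.003  0.008] t 6.15 q [-0.6   0.64  1.31  0.53  1.65 -2.32]
tcp-mid in f,u,v mm [ -0.3 158.8  -0.4] w 0.0533 F [-1.7 -0.5 -4.7] 74.4
```

View pics/w3.png

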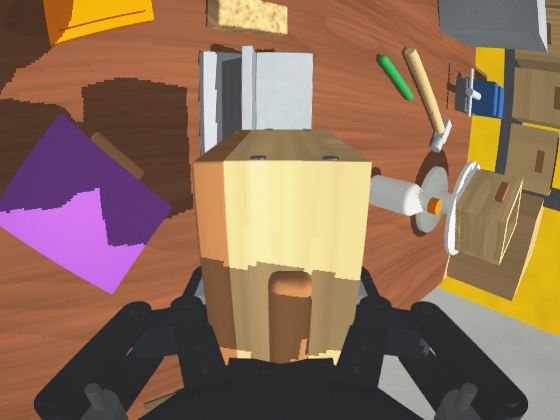

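The wrist view shows the box turned over: the lid band (195–228) is now on the wall side, the cleat is still uppermost at (291,300), and nothing has slipped. Next I'll move towards the stop and lower it.

```bash
python3 -m crank '[{"slide":[-2.5,0,0],"rot":[0,0,0.008],"hand":0.4},{"slide":[-5.5,0,0],"rot":[0,0,0.008],"hand":0.4},{"slide":[-5.5,0,3],"rot":[0,0,0.008],"hand":0.4},{"slide":[-5.5,0,7],"rot":[0,0,0.008],"hand":0.4},{"slide":[-5.5,0,11],"rot":[0,0,0.008],"hand":0.4},{"slide":[-5.5,0,13.5],"rot":[0,0,0.008],"hand":0.4},{"slide":[-5.5,0,14.4],"rot":[0,0,0.008],"hand":0.4},{"slide":[-5.5,0,14.4],"rot":[0,0,0.008],"hand":0.4}]'
python3 - <<'E'
from h import *
robot.capture("top");robot.capture("top")
rel(mid+.0028*u-.0005*v+.055*f,Rp)
p,d=robot.capture("side"); cv2.imwrite("pics/s4.png",p)
E
```

```text
t: 7.05
eef_pos: [0.605, -0.0021, 0.0948]
tool_rot: [[-0.999, -0.028, -0.039], [-0.047, 0.766, 0.641], [0.011, 0.642, -0.766]]
wrist_force: [-1.5, -0.3, -5.2]
grip_width: 0.053
grip_force: 79.4
slide cm [0.1  0.04 1.5 ] rot [-0.002  0.001 -0.013] t 7.15 q [-0.44  0.77  1.38  0.61  1.4  -2.29]
tcp-mid in f,u,v mm [55.9 17.8 -0.9] w 0.053 F [ 1.4  0.7 -3.9] 78.8
```

```bash
python3 -m crank '[{"slide":[0.1,0.05,0.4],"rot":[0,0,-0.013],"hand":0.4},{"slide":[0.1,0.05,0.8],"rot":[0,0,-0.013],"hand":0.4},{"slide":[0.1,0.05,1.2],"rot":[0,0,-0.013],"hand":0.4},{"slide":[0.1,0.05,1.4],"rot":[0,0,-0.013],"hand":0.4},{"slide":[0.1,0.05,1.4],"rot":[0,0,-0.013],"hand":0.4},{"slide":[0.1,0.05,1.4],"rot":[0,0,-0.013],"hand":0.4}]'
python3 - <<'E'
from h import *
rel(mid+.0018*u-.001*v+.077*f,Rp)
E
```

```text
t: 7.8
eef_pos: [0.6041, 0.0066, 0.0853]
tool_rot: [[-0.998, -0.044, -0.036], [-0.057, 0.765, 0.641], [-0.0, 0.642, -0.767]]
wrist_force: [-0.2, 5.7, -1.4]
grip_width: 0.0534
grip_force: 80.6
slide cm [-2.27 -0.09  0.07] rot [-0.001 -0.     0.001] t 7.8 q [-0.42  0.78  1.4   0.62  1.37 -2.31]
tcp-mid in f,u,v mm [54.3  2.5 -0.1] w 0.0534 F [-0.2  5.7 -1.4] 80.6
```

```bash
python3 -m crank '[{"slide":[-0.5,0,0],"rot":[0,0,0],"hand":0.4},{"slide":[-1,0,0],"rot":[0,0,0],"hand":0.4},{"slide":[-1.5,0,0],"rot":[0,0,0],"hand":0.4},{"slide":[-1.8,0,0],"rot":[0,0,0],"hand":0.4},{"slide":[-2,0,0],"rot":[0,0,0],"hand":0.4},{"slide":[-2.1,0,0],"rot":[0,0,0],"hand":0.4},{"slide":[-2.1,0,0],"rot":[0,0,0],"hand":0.4}]'
python3 - <<'E'
from h import *
rel(mid+.0018*u-.001*v+.077*f,Rp)
E
```

```text
t: 8.5
eef_pos: [0.6245, 0.0077, 0.0852]
tool_rot: [[-0.998, -0.043, -0.038], [-0.057, 0.765, 0.641], [0.001, 0.642, -0.767]]
wrist_force: [-1.3, 4.5, -1.5]
grip_width: 0.0531
grip_force: 80.6
slide cm [-0.22 -0.08  0.06] rot [-0.001 -0.002  0.   ] t 8.5 q [-0.41  0.81  1.33  0.62  1.4  -2.28]
tcp-mid in f,u,v mm [74.8  2.4 -0.2] w 0.0531 F [-1.3  4.5 -1.5] 80.6
```

```bash
python3 -m crank '[{"slide":[-0.1,0,0],"rot":[0,0,0],"hand":0.4},{"slide":[-0.2,0,0],"rot":[0,0,0],"hand":0.4},{"slide":[-0.25,0,0],"rot":[0,0,0],"hand":0.4},{"slide":[-0.25,0,0],"rot":[0,0,0],"hand":0.4}]'
python3 - <<'E'
from h import *
rel(mid+.0018*u-.001*v+.077*f,Rp)
E
```

```text
t: 8.9
eef_pos: [0.6251, 0.0077, 0.0852]
tool_rot: [[-0.998, -0.042, -0.042], [-0.059, 0.765, 0.641], [0.005, 0.643, -0.766]]
wrist_force: [-9.1, 1.5, 2.8]
grip_width: 0.0533
grip_force: 80.8
slide cm [-0.17 -0.08  0.06] rot [-0.    -0.006 -0.   ] t 8.9 q [-0.41  0.82  1.33  0.62  1.4  -2.27]
tcp-mid in f,u,v mm [75.3  2.4 -0.2] w 0.0533 F [-9.1  1.5  2.8] 80.8
```

Contact with the stop. I'll press the box lightly into the V, then release.

```bash
python3 -m crank '[{"slide":[0,0,0.1],"rot":[0,0,0],"hand":0.4},{"slide":[0,0,0.15],"rot":[0,0,0],"hand":0.4},{"slide":[0,0,0.15],"rot":[0,0,0],"hand":0.4}]' 40 ; python3 -c "
from h import *
rel(mid+.0018*u-.001*v+.077*f,Rp)"
```

```text
t: 9.2
eef_pos: [0.6251, 0.0079, 0.0848]
tool_rot: [[-0.998, -0.043, -0.041], [-0.059, 0.765, 0.641], [0.004, 0.642, -0.767]]
wrist_force: [-11.9, -1.5, 7.5]
grip_width: 0.053
grip_force: 81.5
slide cm [-0.16 -0.07  0.02] rot [-0.001 -0.005 -0.   ] t 9.2 q [-0.41  0.82  1.33  0.62  1.4  -2.27]
tcp-mid in f,u,v mm [75.4  2.  -0.3] w 0.053 F [-11.9  -1.5   7.5] 81.5
```

```bash
python3 -m crank '[{"slide":[0,0,0],"rot":[0,0,0],"hand":0.65},{"slide":[0,0,0],"rot":[0,0,0],"hand":0.75},{"slide":[0,0,0],"rot":[0,0,0],"hand":0.9},{"slide":[0,0,0],"rot":[0,0,0],"hand":1},{"slide":[0,0,0],"rot":[0,0,0],"hand":1},{"slide":[0,0,0],"rot":[0,0,0],"hand":1}]' 40 ; python3 -c "
from h import *
rel(mid+.15*u-.001*v+.07*f,Rp)"
```

```text
t: 9.8
eef_pos: [0.6277, 0.0083, 0.0843]
tool_rot: [[-0.998, -0.044, -0.035], [-0.057, 0.766, 0.64], [-0.001, 0.641, -0.767]]
wrist_force: [0.3, 0.5, 0.2]
grip_width: 0.0857
grip_force: 0.0
slide cm [  0.79  -0.08 -14.86] rot [-0.002  0.     0.001] t 9.8 q [-0.41  0.82  1.33  0.62  1.39 -2.27]
tcp-mid in f,u,v mm [78.   1.4 -0.5] w 0.0857 F [0.3 0.5 0.2] 0.0
```

Retreat along u, then look.

```bash
python3 -m crank '[{"slide":[0.2,0,-2],"rot":[0,0,0],"hand":1},{"slide":[0.2,0,-5],"rot":[0,0,0],"hand":1},{"slide":[0.5,0,-9],"rot":[0,0,0],"hand":1},{"slide":[1,0,-13],"rot":[0,0,0],"hand":1},{"slide":[2,0,-16],"rot":[0,0,0],"hand":1},{"slide":[3,0,-17],"rot":[0,0,0],"hand":1},{"slide":[3,0,-17],"rot":[0,0,0],"hand":1}]' >/dev/null
python3 - <<'E'
from h import *
np.set_printoptions(precision=4,suppress=True)
rel(mid,Rp)
p,d=robot.capture("wrist"); cv2.imwrite("pics/w5.png",p)
q,ds=robot.capture("side"); cv2.imwrite("pics/s5.png",cv2.resize(q[150:310,160:380],None,fx=3.5,fy=3.5,interpolation=2))
h=cv2.cvtColor(p,cv2.COLOR_BGR2HSV)
M=cv2.inRange(h,(15,60,120),(32,150,255)); k,L,S,C=cv2.connectedComponentsWithStats(M); i=1+S[1:,4].argmax(); print(S[i])
ys,xs=np.nonzero(L==i); W=wcast(np.stack([xs,ys],1),.05); print(cv2.minAreaRect(W.astype(np.float32)))
E
```

```text
slide cm [ 4.76  0.09 17.24] rot [-0.003  0.002  0.   ] t 10.5 q [-0.57  0.71  1.15  0.55  1.71 -2.24]
tcp-mid in f,u,v mm [ 47.3 172.5  -0.4] w 0.0857 F [ 0.1 -0.2  0.2] 0.0
[  441   110   119   177 11880]
((51.10704040527344, 227.4041748046875), (132.3490447998047, 198.73329162597656), 84.63806915283203)
```

View pics/w5.png

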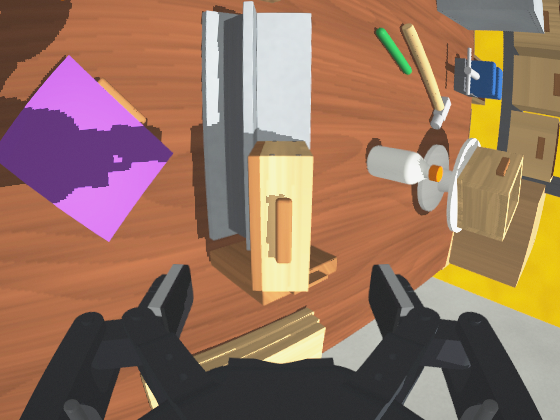

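View pics/s5.png

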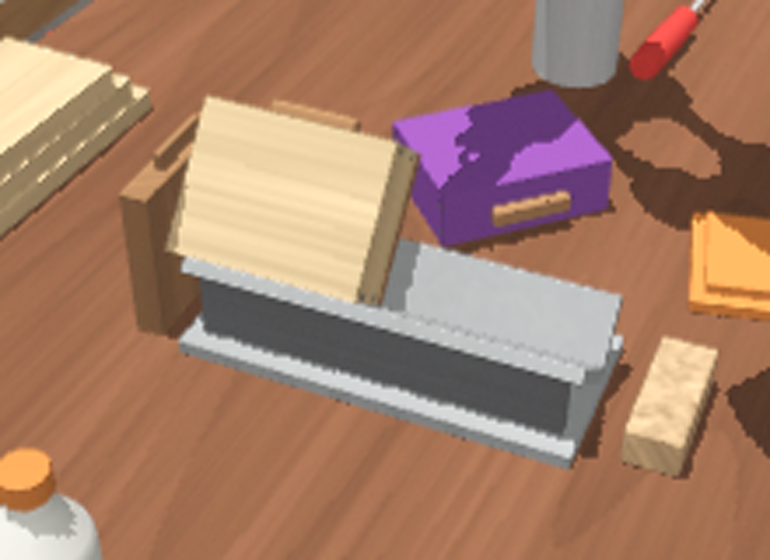

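The wrist view shows the cleat up at (284,230), and the box's far end meeting the stop at around row 290. The side view shows the underside up with the box against the stop. I'll measure the gap and the squareness.

Run:
```python
from h import *
np.set_printoptions(precision=4,suppress=True)
p=cv2.imread("pics/w5.png"); h=cv2.cvtColor(p,cv2.COLOR_BGR2HSV)
M=cv2.inRange(h,(20,60,120),(32,150,255)); k,L=cv2.connectedComponents(M); i=L[180,300]
ys,xs=np.nonzero(L==i); W=wcast(np.stack([xs,ys],1),.05); print("pine",cv2.minAreaRect(W.astype(np.float32)))
t,d=robot.capture("top"); cv2.imwrite("pics/t6.png",t)
P=cloud("side",robot.capture("side")[1])
# underside plane from side: crop pixel (300,180)->(160+300/3.5,150+180/3.5)
m,n,c,R,co,N=face(P,243,201,6,(200,170,290,245)); print("underside n",n,"v",v,"c-mid f,u,v",[round(1e3*(c-mid)@e,1) for e in(f,u,v)],R,N)
print("corners f",[round(1e3*(x-mid)@f,1) for x in co])
Q=cloud("top",d)[135:170,235:300].reshape(-1,3); Q=Q[Q[:,2]>.112]; print("stop top f",np.nanpercentile((Q-mid)@f*1e3,[2,98]),len(Q))
```

```text
pine ((76.28407287597656, 4.503936767578125), (44.10855484008789, 129.6443328857422), 89.929931640625)
underside n [-0.0369  0.7652  0.6427] v [-0.0428  0.7648  0.6428] c-mid f,u,v [np.float64(77.7), np.float64(0.5), np.float64(26.5)] ((2.5074539184570312, -0.16629409790039062), (133.29603576660156, 100.60711669921875), 4.556511878967285) 2417
corners f [np.float64(11.1), np.float64(11.0), np.float64(144.3), np.float64(144.4)]
stop top f [ 93.8577 154.7831] 470
```

```bash
python3 -c "
from station import robot
print(robot.close_job())"
```

```text
the job is handed in; nothing more can be done
None
```

The box is turned over, seated on its lid in the rest with the cleat edge uppermost and butted against the far-end stop; the lid stayed shut, the glue bottle and brush cup were not touched, and the job was handed in at about 10.7 s on the robot's clock.

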